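# Fetch the plant-tie roll from its spindle

## Task

The planters need the green roll of tie tape. Swing the yellow keeper bar on the tape stand aside (either way) so that it no longer covers the roll and leave it open, slide the green roll up off its spindle, and set it down gently, standing flat on its end on the floor of the grey tray; do not drop it. Leave the orange roll, the potted seedling and the blue bottle where they stand.

Things in the scene. Friction and masses are not known exactly. Their poses are not given: they have to be found in the camera images.
- stand: Blue tape stand, fixed to the bench: base plate 200 (x) x 110 (y) x 16 mm, origin at the centre of its underside. A steel spindle, 16 mm diameter, stands on it at x = -50 mm; the roll rests there on a 44 mm disc whose top is 22 mm above the bench. A 20 mm dark pivot post, 104 mm high, stands at x = +65 mm and carries the keeper bar.
- spindle_tip (a point): Centre of the top of the bare steel spindle, 95 mm above the bench; 73 mm of spindle stands above the roll's underside, 23 mm above the roll's top.
- keeper_pivot (a point): On the vertical axis of the keeper bar (at the pivot post), 110 mm above the bench.
- keeper (a joint): Angle (rad) of the yellow keeper bar about its vertical pivot. 0: along the stand's -x, over spindle and roll, blocking the roll's way up; starts within 0.15 of that. Positive: anticlockwise from above (its end goes to the stand's -y). Range -1.6 to 1.6; light friction, stays where left. Bar 135 mm long from the axis, 16 mm wide, 106 to 114 mm above the bench.
- keeper_knob (a point): Red upright knob on the keeper bar, a cylinder of 20 mm diameter, 75 mm from the pivot axis, standing from the bar's top (114 mm) to 155 mm above the bench. The point lies on its axis, 140 mm above the bench. It can be pinched from above or pushed sideways.
- green_roll: Green roll of plant-tie tape wound on a cardboard core: outside diameter 52 mm, 50 mm high, bore 24 mm, about 0.12 kg, loose on the spindle. Origin at the centre of its underside, z along its axis (up).
- green_roll_center (a point): Centre of the green roll, 25 mm above its underside.
- tray: Grey open carrying tray, fixed to the bench: 200 (x) x 160 (y) x 35 mm high, walls 4 mm, floor 4 mm thick. Origin at the centre of its underside.
- tray_in (a point): Centre of the tray's inner floor (top side of the floor), axes as the tray's.
- orange_roll: Bystander: an orange roll of the same size (52 mm diameter, 50 mm high) standing on the bench; origin at the centre of its underside.
- pot: Bystander: terracotta pot with a seedling, 86 mm diameter, 80 mm high (seedling to 150 mm); origin at the centre of its underside.
- bottle: Bystander: closed blue bottle, 60 mm diameter, 150 mm high; origin at the centre of its underside.
There are look-alikes about, which are no part of the job. There is more than one size of the green_roll; the one meant has the size given above.

How it is judged:
By the outcome, as a careful person would: the job done as asked, in the order asked, and still so for the second after the job is handed in, with the robot touching nothing.
It also fails if it takes over 54 s, if anything falls off the work surface, if the arm or the gripper's body presses on something with over 40 N, if the wrist force passes 120 N, or if a joint passes its speed limit or range.

## Robot

A 6-joint arm with a two-finger parallel gripper is mounted at the origin on the work surface. World frame = base frame: x ahead of the robot, y to its left, z up, the work surface at z = 0. Lengths are in m, angles in rad, forces in N, time in s.
With the tool pointing down it reaches from about 0.35 to 0.95 m from the base axis. Payload 17.4 kg.
Tool frame: the origin (TCP) lies midway between the tips of the shut fingers; the grasp point (between the pads) lies 19 mm behind it (grip_point_offset is the distance from the TCP to the grasp point, in m); z points along the fingers, y is the direction in which the jaws open and shut (so a half turn about z gives the same grasp; the last joint's range is limited). The gripper opens to 93 mm and grips with 3 to 60 N. Pads are 15 mm wide; open, the fingers measure 128 mm over their backs; the gripper's body (75 mm by 188 mm) begins 65 mm behind the grasp point.
Start: joints at [1.175, 0.116, 1.442, -0, 1.584, -0.038], TCP at [0.236, 0.632, 0.219] pointing down, gripper open.
Joint ranges: [-2.83, 2.83], [-0.83, 2.19], [0.07, 2.5], [-1.14, 4.28], [0.01, 3], [-2.97, 2.97]. Speed limits (rad/s): [1.89, 1.89, 2.22, 3.14, 3.14, 3.14].

## Interface

Orientations are given as a unit quaternion [w, x, y, z].
In Python, from plant import get_state, get_image, sign_off, grip_point_offset gives the robot as it stands.
- The arm moves only by the tool step_arm, never from a script. Its argument "rows" is a list of rows, each a list of 7 numbers: the shift along the tool's x, y, z in m, then the turn, a rotation vector about the tool's x, y, z in rad, then the closure, from 0 (fully open) to 1 (shut). A call has 1 to 20 rows; each row is the pose to reach, as a shift and turn from the pose commanded when the call began, along the tool's axes at that moment; what a row does not reach only later rows make up. A row lasts 1/8 s, in which the tool goes at most 62.5 mm and 10.7 degrees, less where a joint would pass 70% of its speed; a pose out of reach is approached as far as the arm can. A call with a gripper value outside its range is refused whole. The fingers move at their own pace and stop on an object; the grip force is fixed at half the most. Time passes only in rows, so rows that repeat a pose let the fingers close. It gives the time, the measured TCP pose, the force and the opening at its end, in the units of the state.
- get_state(): the state, without advancing time (a new reading comes with each control period).
- get_image(name): name is "scene" or "side" or "wrist"; returns a dict with "image" (400x640x3 uint8, red, green, blue), "fx", "fy", "cx", "cy" (pixels), "R" (3x3) and "t" (3): a world point X has camera coordinates R X + t. Camera axes: x right, y down, z forward; pixel columns grow to the right and rows downward; lengths in m; the calibration is good to about 2 mm. A picture is of the moment at which its call begins. There is no depth.
- sign_off(): hands the job in, once; it reports no verdict.
The state is a dict: "time_s": time; "qpos": joint angles; "joint_vel": joint speeds; "joint_torque": joint torques, N m; "tcp_pos": TCP position; "ee_rot": TCP orientation; "contact_force": force on the tool from outside, world axes, zero at the start; "ft_torque": the same for the moment, N m; "finger_gap": opening from 0.0 (shut) to 1.0 (fully open).
Only numpy, scipy, OpenCV 4.12 (cv2) and the standard library are available. Lean on these libraries where they do the work, as an engineer would, in place of code of your own. Each camera call takes 0.05 s, during which the arm holds its last target. There are 200 camera calls.

## Working session

There is one attempt and no reset: what is moved stays moved. The work goes in short steps, Python scripts to look and compute and a tool call to move; the robot and the scene stay as the last step left them, time stands still between calls to the robot, and variables do not carry over. Pictures are saved under pics/ and viewed, about 8 in all and at most 12, crops included, and the job is handed in when it is done.

Besides the shell and the picture viewer there is one more tool, called after ">>>" as a command line: name --pt "numbers of a row" for each row, then --argument value for the rest. step_arm: Moves the arm, as the interface text tells. Its arguments: {"type":"object","properties":{"rows":{"type":"array"}},"required":["rows"]}

```bash
mkdir -p pics; ls; cat > h.py <<'E'
import numpy as np, cv2, json
from plant import get_state, get_image, sign_off, grip_point_offset
def snap(cam, name):
    d=get_image(cam); cv2.imwrite(f'pics/{name}.png', d['image'][:,:,::-1])
    np.savez(f'pics/{name}.npz', **{k:np.array(d[k]) for k in d}); return d
def load(name): return np.load(f'pics/{name}.npz')
def ray(d,u,v):
    R=d['R']; c=-R.T@d['t']; r=R.T@np.array([(u-d['cx'])/d['fx'],(v-d['cy'])/d['fy'],1]); return c,r/np.linalg.norm(r)
def tri(obs):
    A=np.zeros((3,3));b=np.zeros(3);L=[]
    for d,u,v in obs:
        c,r=ray(d,u,v);P=np.eye(3)-np.outer(r,r);A+=P;b+=P@c;L.append((c,P))
    X=np.linalg.solve(A,b); return X,[float(np.linalg.norm(P@(X-c))) for c,P in L]
def atz(d,u,v,z):
    c,r=ray(d,u,v); return c+r*(z-c[2])/r[2]
def proj(d,X):
    p=d['R']@np.asarray(X)+d['t']; return p[0]/p[2]*d['fx']+d['cx'],p[1]/p[2]*d['fy']+d['cy']
def crop(name,x0,y0,x1,y1,out,k=3):
    im=cv2.imread(f'pics/{name}.png')[y0:y1,x0:x1]; cv2.imwrite(f'pics/{out}.png',cv2.resize(im,None,fx=k,fy=k,interpolation=cv2.INTER_CUBIC))
E
python3 - <<'E'
from h import *
a=snap('scene','sc');b=snap('side','sd')
cv2.imwrite('pics/both.png',cv2.resize(np.vstack([a['image'],b['image']])[:,:,::-1],(480,600)) if 0 else np.vstack([a['image'],b['image']])[:,:,::-1])
for d in (a,b): print((-d['R'].T@d['t']).round(3), d['R'][2].round(2), d['fx'])
s=get_state(); print(s['tcp_pos'],s['ee_rot'],s['time_s'],grip_point_offset)
E
```

```text
pics
[ 1.346 -0.038  0.721] [-0.78  0.06 -0.62] 362.29452258435526
[0.484 0.967 1.26 ] [ 0.07 -0.63 -0.77] 438.598650812678
[0.23632977 0.63206797 0.21796842] [-1.18327011e-04  1.77930780e-01  9.84042856e-01 -5.29903711e-04] 0.1 0.0188
```

View pics/sc.png

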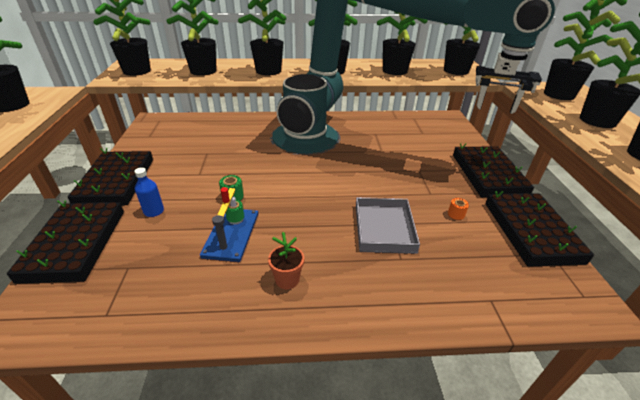

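View pics/sd.png

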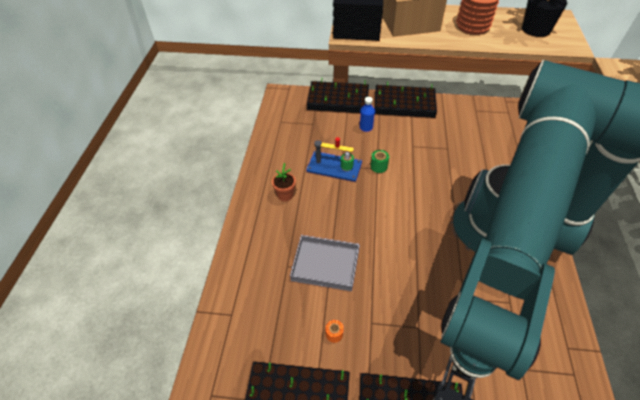

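The scene shows the stand at about (232,235), the tray at (387,225), the orange roll at (458,209), the pot at (287,265) and the bottle at (148,193). There are two green rolls. In the side view one is on the stand's spindle at (347,160), and a larger one stands free on the bench at (380,160). The spindle one fits the description, so I'll confirm it in an enlarged crop.

```bash
python3 - <<'E'
from h import *
a=cv2.imread('pics/sc.png')[165:270,190:290]; b=cv2.imread('pics/sd.png')[125:190,290:400]
f=lambda i,k:cv2.resize(i,None,fx=k,fy=k,interpolation=cv2.INTER_CUBIC)
A=f(a,4);B=f(b,3.6)
c=np.zeros((max(len(A),len(B)),A.shape[1]+B.shape[1],3),np.uint8);c[:len(A),:A.shape[1]]=A;c[:len(B),A.shape[1]:]=B
cv2.imwrite('pics/c1.png',c);print(c.shape)
E
```

```text
(420, 796, 3)
```

View pics/c1.png

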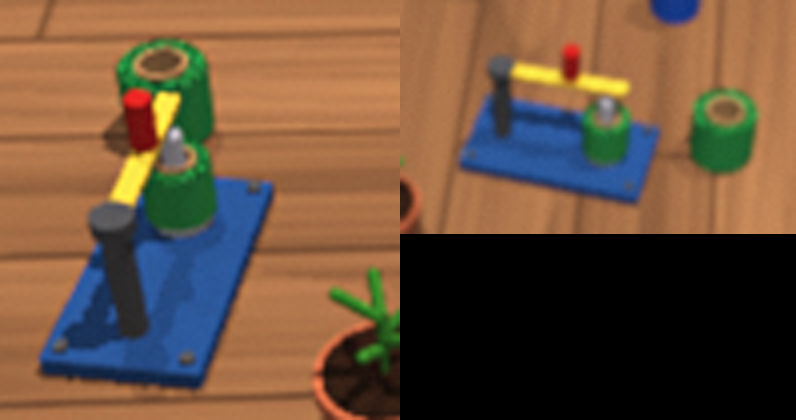

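```bash
python3 - <<'E'
from h import *
a=load('sc');b=load('sd')
for n,p,q in [('tip',(233.75,197.5),(347.2,152.5)),('knobtop',(224.5,189),(337.5,138.1)),('post',(217.75,218.5),(317.8,142.3)),('bigtop',(231,180.75),(380.3,155)),('orangetop',(458,202),(334.5,325)),
 ('bottletop',(140.5,171),(368.5,100)),('pot',(286,254),(284,179)),('seed',(287,238),(283,167)),('base+y+x',(239.8,260),(307.5,171)),('base++',(258,211),(352,180))]:
    X,e=tri([(a,*p),(b,*q)]); print(n,X.round(3),np.round(e,4))
for p in [(302,237),(359,242),(354,287),(292,282)]: print('traysd',atz(b,*p,.035).round(3))
for p in [(356,199),(409,197),(418,246),(359,247)]: print('traysc',atz(a,*p,.035).round(3))
E
```

```text
tip [ 0.529 -0.215  0.096] [0.0028 0.0028]
knobtop [ 0.568 -0.227  0.154] [0.0028 0.0028]
post [ 0.643 -0.239  0.117] [0.0023 0.0023]
bigtop [ 0.404 -0.243  0.066] [0.0036 0.0036]
orangetop [0.518 0.446 0.052] [0.0023 0.0023]
bottletop [ 0.462 -0.477  0.144] [0.0012 0.0012]
pot [ 0.746 -0.067  0.089] [0.002 0.002]
seed [ 0.747 -0.066  0.148] [0.0064 0.0064]
base+y+x [ 0.68  -0.193  0.003] [0.0027 0.0027]
base++ [ 0.502 -0.153  0.019] [0.0011 0.0011]
traysd [0.654 0.137 0.035]
traysd [0.462 0.139 0.035]
traysd [0.468 0.307 0.035]
traysd [0.662 0.309 0.035]
traysc [0.474 0.145 0.035]
traysc [0.469 0.313 0.035]
traysc [0.682 0.282 0.035]
traysc [0.679 0.124 0.035]
```

The heights check out: tip 96 mm (text 95), knob top 154 (155), post top 117 (the bar with its cap), small roll on the spindle. The free roll's top is at about 66 mm, so it is the bigger look-alike; the one on the spindle is the target. I'll go above the stand for a close look.

```bash
cat >> h.py <<'E'
from scipy.spatial.transform import Rotation as Ro
def rel(p, ydeg, base=None):
    """row from current pose (or base=(pos,ydeg)) to TCP p, tool down with tool y at world angle ydeg"""
    def down(yd):
        c,s=np.cos(np.radians(yd)),np.sin(np.radians(yd)); y=np.array([c,s,0]);z=np.array([0,0,-1.]);return np.c_[np.cross(y,z),y,z]
    if base is None:
        s=get_state(); p0=np.array(s['tcp_pos']);q=s['ee_rot'];R0=Ro.from_quat([*q[1:],q[0]]).as_matrix()
    else: p0=np.array(base[0]);R0=down(base[1])
    return np.r_[R0.T@(np.array(p)-p0), Ro.from_matrix(R0.T@down(ydeg)).as_rotvec()].round(4)
E
python3 - <<'E'
from h import *
print(rel((.55,-.17,.30),77.6))
E
```

```text
[-5.747e-01 -6.415e-01 -8.140e-02 -1.100e-03 -1.000e-04 -1.413e-01]
```

>>> step_arm --pt "-0.1 -0.1 -0.081 0 0 0 0" --pt "-0.575 -0.6415 -0.081 -0.001 0 -0.141 0" --pt "-0.575 -0.6415 -0.081 -0.001 0 -0.141 0" --pt "-0.575 -0.6415 -0.081 -0.001 0 -0.141 0" --pt "-0.575 -0.6415 -0.081 -0.001 0 -0.141 0" --pt "-0.575 -0.6415 -0.081 -0.001 0 -0.141 0" --pt "-0.575 -0.6415 -0.081 -0.001 0 -0.141 0" --pt "-0.575 -0.6415 -0.081 -0.001 0 -0.141 0" --pt "-0.575 -0.6415 -0.081 -0.001 0 -0.141 0" --pt "-0.575 -0.6415 -0.081 -0.001 0 -0.141 0" --pt "-0.575 -0.6415 -0.081 -0.001 0 -0.141 0" --pt "-0.575 -0.6415 -0.081 -0.001 0 -0.141 0" --pt "-0.575 -0.6415 -0.081 -0.001 0 -0.141 0" --pt "-0.575 -0.6415 -0.081 -0.001 0 -0.141 0" --pt "-0.575 -0.6415 -0.081 -0.001 0 -0.141 0" --pt "-0.575 -0.6415 -0.081 -0.001 0 -0.141 0" --pt "-0.575 -0.6415 -0.081 -0.001 0 -0.141 1" --pt "-0.575 -0.6415 -0.081 -0.001 0 -0.141 1" --pt "-0.575 -0.6415 -0.081 -0.001 0 -0.141 1" --pt "-0.575 -0.6415 -0.081 -0.001 0 -0.141 1"

```text
time_s: 2.6
tcp_pos: [0.5503, -0.1697, 0.2998]
ee_rot: [0.0, 0.108, 0.994, 0.0]
contact_force: [0.3, 0.7, -0.4]
finger_gap: 0.619
```

```bash
python3 - <<'E'
from h import *
d=snap('wrist','w1'); print((-d['R'].T@d['t']).round(3),d['R'].round(2)); s=get_state();print(s['tcp_pos'],s['qpos'],s['finger_gap'],s['time_s'],s['contact_force'])
E
```

```text
[ 0.474 -0.153  0.465] [[ 0.21  0.98  0.  ]
 [ 0.94 -0.21  0.28]
 [ 0.27 -0.06 -0.96]]
[ 0.55032417 -0.16980734  0.29973217] [-3.44097484e-01 -1.09545001e-01  1.53780052e+00  9.92456512e-04
  1.71322826e+00 -1.69820390e+00] 0.5808756855162757 2.65 [ 0.38203837 -0.63552102 -0.71150299]
```

View pics/w1.png

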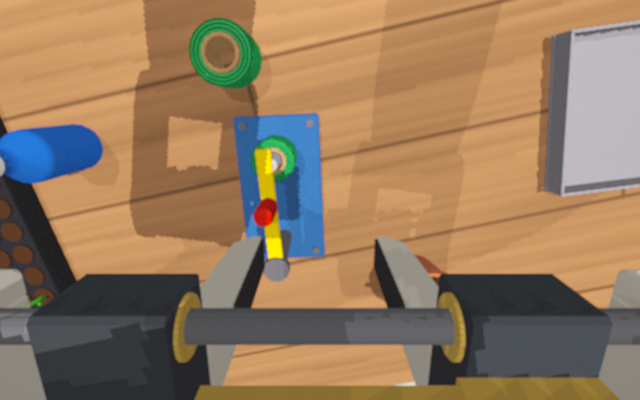

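The wrist view shows the bar from the post top at (276,269) to its end at (263,152), the knob top at (263,216), the spindle tip at about (277,161), and base corners at (236,118), (318,114) and (324,254). The big look-alike is at (224,52).

```bash
python3 - <<'E'
from h import *
w=load('w1')
for n,u,v,z in [('tip',277,161,.095),('knobtop',263,216,.155),('knobbase',270,205,.116),('post',276,269,.115),('barend',263,152,.114),('c',236,118,.016),('c',318,114,.016),('c',324,254,.016),('roll',275,157,.072)]:
    print(n,atz(w,u,v,z).round(3))
a=load('sc');b=load('sd')
for n,L in [('tip',((a,233.75,197.5),(b,347.2,152.5),(w,277,161))),('knob',((a,224.5,189),(b,337.5,138.1),(w,263,216))),('post',((a,217.75,218.5),(b,317.8,142.3),(w,276,269)))]:
    print(n,*tri(L))
E
```

```text
tip [ 0.527 -0.211  0.095]
knobtop [ 0.567 -0.228  0.155]
knobbase [ 0.568 -0.227  0.116]
post [ 0.643 -0.24   0.115]
barend [ 0.513 -0.22   0.114]
c [ 0.474 -0.261  0.016]
c [ 0.492 -0.158  0.016]
c [ 0.683 -0.191  0.016]
roll [ 0.526 -0.216  0.072]
tip [ 0.52856257 -0.21363139  0.09622908] [0.002639830695859205, 0.003775616397846281, 0.0028873462715876983]
knob [ 0.56754257 -0.2277847   0.15420665] [0.0029786619527513276, 0.0026966164889437845, 0.00037956163169907255]
post [ 0.64237026 -0.23887632  0.11675321] [0.002393384867106204, 0.0022096317580521, 0.0002609367742527405]
```

```bash
python3 - <<'E'
from h import *
B=((.5503,-.1697,.2998),77.6);P=np.array([.643,-.239])
def F(th,d):
    t=np.radians(th);return np.r_[P+.075*np.array([np.cos(t),np.sin(t)])-d*np.array([-np.sin(t),np.cos(t)]),.127]
print(rel(F(171,.05),77.6,B)[:3],F(171,.05))
B2=(F(171,.05),77.6)
for th,d in [(171,.038),(171,.028)]+[(x,.026) for x in range(178,258,7)]+[(256,.026)]: print(rel(F(th,d),77.6,B2)[:3].round(3).tolist())
E
```

```text
[-0.0276 -0.0023  0.1728] [ 0.5767451 -0.177883   0.127    ]
[-0.001, -0.012, 0.0]
[-0.001, -0.022, 0.0]
[0.001, -0.033, 0.0]
[0.002, -0.043, 0.0]
[0.001, -0.053, 0.0]
[-0.0, -0.062, 0.0]
[-0.003, -0.072, 0.0]
[-0.007, -0.081, 0.0]
[-0.012, -0.089, 0.0]
[-0.017, -0.097, 0.0]
[-0.024, -0.104, 0.0]
[-0.032, -0.11, 0.0]
[-0.04, -0.115, 0.0]
[-0.048, -0.119, 0.0]
[-0.05, -0.12, 0.0]
```

>>> step_arm --pt "-0.0276 -0.0023 0 0 0 0 1" --pt "-0.0276 -0.0023 0 0 0 0 1" --pt "-0.0276 -0.0023 0 0 0 0 1" --pt "-0.0276 -0.0023 0 0 0 0 1" --pt "-0.0276 -0.0023 0 0 0 0 1" --pt "-0.0276 -0.0023 0.05 0 0 0 1" --pt "-0.0276 -0.0023 0.1 0 0 0 1" --pt "-0.0276 -0.0023 0.15 0 0 0 1" --pt "-0.0276 -0.0023 0.173 0 0 0 1" --pt "-0.0276 -0.0023 0.173 0 0 0 1" --pt "-0.0276 -0.0023 0.173 0 0 0 1"

```text
time_s: 4.03
tcp_pos: [0.5773, -0.1782, 0.1283]
ee_rot: [0.001, 0.108, 0.994, 0.0]
contact_force: [0.0, -0.1, 1.0]
finger_gap: 0.004
```

>>> step_arm --pt "-0.001 -0.012 0 0 0 0 1" --pt "-0.001 -0.022 0 0 0 0 1" --pt "0.001 -0.033 0 0 0 0 1" --pt "0.002 -0.043 0 0 0 0 1" --pt "0.001 -0.053 0 0 0 0 1" --pt "0 -0.062 0 0 0 0 1" --pt "-0.003 -0.072 0 0 0 0 1" --pt "-0.007 -0.081 0 0 0 0 1" --pt "-0.012 -0.089 0 0 0 0 1" --pt "-0.017 -0.097 0 0 0 0 1" --pt "-0.024 -0.104 0 0 0 0 1" --pt "-0.032 -0.11 0 0 0 0 1" --pt "-0.04 -0.115 0 0 0 0 1" --pt "-0.048 -0.119 0 0 0 0 1" --pt "-0.05 -0.12 0 0 0 0 1" --pt "-0.045 -0.115 -0.005 0 0 0 1" --pt "-0.04 -0.11 -0.06 0 0 0 1" --pt "-0.04 -0.11 -0.12 0 0 0 1" --pt "-0.04 -0.11 -0.17 0 0 0 1" --pt "-0.04 -0.11 -0.17 0 0 0 1"

```text
time_s: 6.52
tcp_pos: [0.5926, -0.294, 0.302]
ee_rot: [0.003, 0.108, 0.994, -0.001]
contact_force: [0.2, -0.5, -0.9]
finger_gap: 0.005
```

```bash
python3 - <<'E'
from h import *
print(rel((.585,-.215,.30),80), get_state()['tcp_pos'])
E
```

```text
[ 0.0244  0.0756  0.0018 -0.0012  0.007  -0.042 ] [ 0.59259407 -0.29403361  0.30201575]
```

>>> step_arm --pt "0.03 0.05 0.002 0 0.007 -0.042 0" --pt "0.064 0.068 0.002 0 0.007 -0.042 0" --pt "0.064 0.068 0.002 0 0.007 -0.042 0" --pt "0.064 0.068 0.002 0 0.007 -0.042 0" --pt "0.064 0.068 0.002 0 0.007 -0.042 0" --pt "0.064 0.068 0.002 0 0.007 -0.042 0" --pt "0.064 0.068 0.002 0 0.007 -0.042 0"

```text
time_s: 7.4
tcp_pos: [0.5445, -0.2143, 0.2943]
ee_rot: [-0.004, 0.087, 0.996, 0.001]
contact_force: [0.6, -0.6, -0.6]
finger_gap: 0.71
```

```bash
python3 - <<'E'
from h import *
d=snap('wrist','w2'); s=get_state();print(s['tcp_pos'],s['finger_gap'],s['ee_rot'])
crop('w2',180,60,480,260,'c2',2.6)
E
```

```text
[ 0.54443248 -0.21424443  0.29437746] 0.7516581296762855 [-3.55846553e-03  8.74218278e-02  9.96164595e-01  9.28417502e-04]
```

View pics/c2.png

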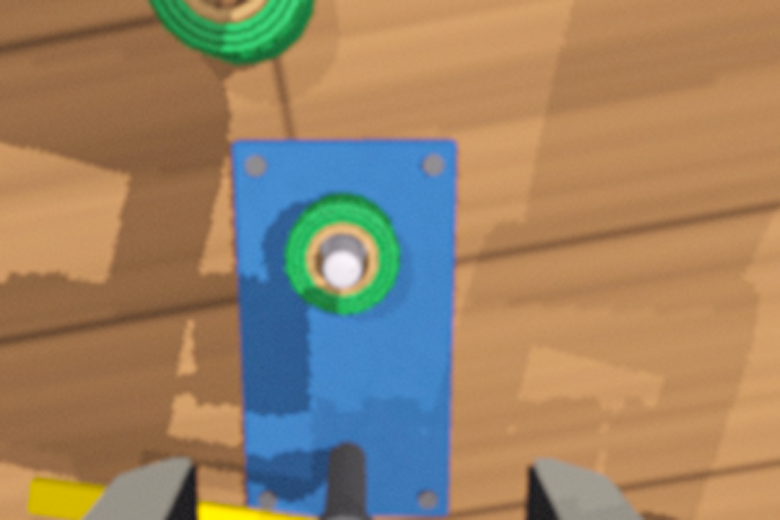

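The bar now lies across the post, about 85–90° open and clear of the roll. Roll top centre is at about (311.7,157) and spindle tip at (311.9,163). The stand edges line up with the tool axes.

```bash
python3 - <<'E'
from h import *
w=load('w2');w1=load('w1');a=load('sc');b=load('sd')
print(atz(w,311.9,163.1,.095),atz(w,311.7,157,.072), tri([(w,311.9,163.1),(a,233.75,197.5),(b,347.2,152.5)]))
print('bar end',atz(w,180+30/2.6,60+497/2.6,.114))
print('base corners',[atz(w,180+u/2.6,60+v/2.6,.016).round(3).tolist() for u,v in [(233,142),(457,141),(447,514),(246,510)]])
print(rel((.528,-.215,.30),80))
print(rel((.528,-.215,.034),80))
E
```

```text
[ 0.52970977 -0.21924894  0.095     ] [ 0.52661922 -0.21934353  0.072     ] (array([ 0.52920598, -0.21712334,  0.09530765]), [0.0021514907612904858, 0.0038618203555913816, 0.0021587239058287323])
bar end [ 0.59902463 -0.36495893  0.114     ]
base corners [[0.473, -0.264, 0.016], [0.492, -0.158, 0.016], [0.685, -0.192, 0.016], [0.664, -0.298, 0.016]]
[ 0.0161 -0.0036 -0.0055  0.0012 -0.0073 -0.0005]
[ 0.0142 -0.0039  0.2605  0.0012 -0.0073 -0.0005]
```

>>> step_arm --pt "0.016 -0.0055 0.0 0.001 -0.007 0 0" --pt "0.016 -0.0055 0.05 0.001 -0.007 0 0" --pt "0.0155 -0.0055 0.1 0.001 -0.007 0 0" --pt "0.015 -0.0055 0.14 0.001 -0.007 0 0" --pt "0.015 -0.0055 0.17 0.001 -0.007 0 0" --pt "0.0145 -0.0055 0.19 0.001 -0.007 0 0" --pt "0.0145 -0.0058 0.21 0.001 -0.007 0 0" --pt "0.014 -0.0058 0.23 0.001 -0.007 0 0" --pt "0.014 -0.0058 0.25 0.001 -0.007 0 0" --pt "0.014 -0.0058 0.262 0.001 -0.007 0 0" --pt "0.014 -0.0058 0.262 0.001 -0.007 0 0" --pt "0.014 -0.0058 0.262 0.001 -0.007 0 0"

```text
time_s: 8.95
tcp_pos: [0.5282, -0.2169, 0.0334]
ee_rot: [0.0, 0.087, 0.996, -0.0]
contact_force: [-0.4, 0.1, 1.2]
finger_gap: 1.0
```

>>> step_arm --pt "0 0 0 0 0 0 1" --pt "0 0 0 0 0 0 1" --pt "0 0 0 0 0 0 1" --pt "0 0 0 0 0 0 1" --pt "0 0 0 0 0 0 1" --pt "0 0 0 0 0 0 1" --pt "0 0 0 0 0 0 1" --pt "0 0 0 0 0 0 1"

```text
time_s: 9.95
tcp_pos: [0.5278, -0.2168, 0.0328]
ee_rot: [0.0, 0.087, 0.996, -0.0]
contact_force: [-0.8, -1.1, 2.4]
finger_gap: 0.563
```

Opening is 0.563 × 93 = 52.4 mm, which matches the 52 mm roll. Lifting straight up.

>>> step_arm --pt "0 0 -0.005 0 0 0 1" --pt "0 0 -0.015 0 0 0 1" --pt "0 0 -0.03 0 0 0 1" --pt "0 0 -0.05 0 0 0 1" --pt "0 0 -0.07 0 0 0 1" --pt "0 0 -0.09 0 0 0 1" --pt "0 0 -0.12 0 0 0 1" --pt "0 0 -0.15 0 0 0 1" --pt "0 0 -0.17 0 0 0 1" --pt "0 0 -0.17 0 0 0 1" --pt "0 0 -0.17 0 0 0 1"

```text
time_s: 11.32
tcp_pos: [0.5275, -0.2166, 0.2015]
ee_rot: [-0.001, 0.087, 0.996, 0.0]
contact_force: [0.0, 0.6, -1.8]
finger_gap: 0.561
```

```bash
python3 - <<'E'
from h import *
a=snap('scene','sc2');w=snap('wrist','w3');s=get_state();print(s['tcp_pos'],s['finger_gap'],s['contact_force'])
im=np.vstack([a['image'][100:300,150:470],w['image'][::2,::2]])[:,:,::-1]
f=cv2.resize(im,None,fx=1.45,fy=1.45,interpolation=cv2.INTER_CUBIC);cv2.imwrite('pics/c3.png',f)
print(rel((.566,.222,.20),80))
E
```

```text
[ 0.527425   -0.21654724  0.20134137] 0.5646313468624964 [-0.42089471 -0.63262426 -1.77390435]
[ 3.830e-02  4.386e-01  1.700e-03  6.000e-04 -1.700e-03 -2.000e-04]
```

View pics/c3.png

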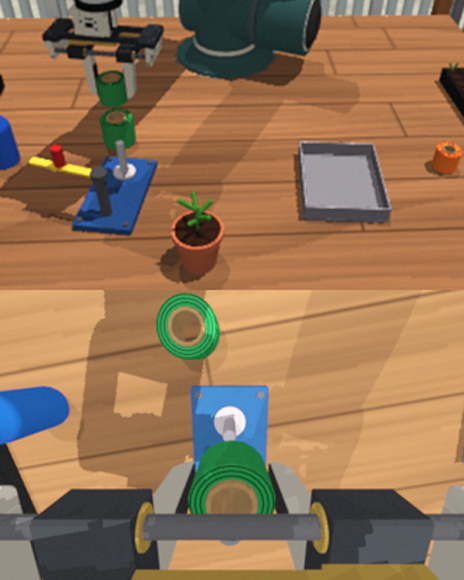

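The roll is held and clear of the spindle, and the bar is still open. Carrying it to above the tray.

>>> step_arm --pt "0.002 0.02 0.001 0 0 0 1" --pt "0.006 0.06 0.001 0 0 -0.02 1" --pt "0.01 0.11 0.001 0 0 -0.04 1" --pt "0.014 0.16 0.001 0 0 -0.06 1" --pt "0.018 0.21 0.001 0 0 -0.08 1" --pt "0.022 0.26 0.001 0 0 -0.1 1" --pt "0.026 0.31 0.001 0 0 -0.12 1" --pt "0.03 0.36 0.001 0 0 -0.15 1" --pt "0.034 0.4 0.001 0 0 -0.17 1" --pt "0.038 0.425 0.001 0 0 -0.175 1" --pt "0.038 0.439 0.001 0 0 -0.175 1" --pt "0.038 0.439 0.001 0 0 -0.175 1" --pt "0.038 0.439 0.001 0 0 -0.175 1" --pt "0.038 0.439 0.001 0 0 -0.175 1"

```text
time_s: 13.18
tcp_pos: [0.5668, 0.2214, 0.2018]
ee_rot: [0.0, 0.0, 1.0, 0.0]
contact_force: [1.3, 0.6, -1.1]
finger_gap: 0.565
```

```bash
python3 - <<'E'
from h import *
w=snap('wrist','w4');s=get_state();print(s['tcp_pos'],s['ee_rot'],s['finger_gap'],s['contact_force'],s['time_s'])
E
```

```text
[0.56678352 0.22145109 0.20187362] [1.61413687e-04 4.19176235e-04 9.99999898e-01 4.70253660e-05] 0.5622787203032535 [ 0.54552069 -0.08834383 -1.34071431] 13.225
```

View pics/w4.png

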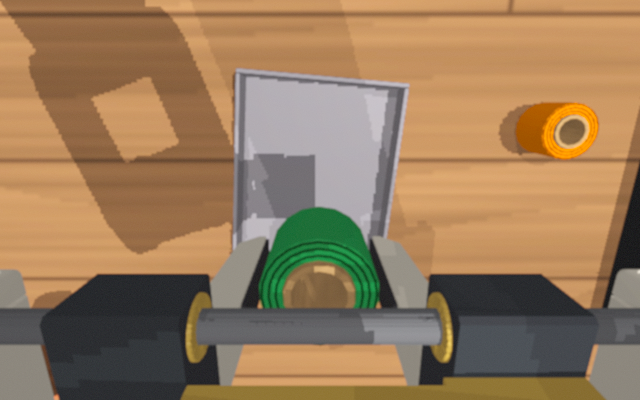

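The tray's near rim runs from (238,70) to (407,87), and the roll is held at the centre. The tray is slightly yawed.

```bash
python3 - <<'E'
from h import *
w=load('w4');b=load('sd');a=load('sc')
for p,q,r in [((238,70),(359,242),(356,198)),((407,87),(354,287),(410,198))]:
    print(tri([(w,*p),(b,*q),(a,*r)]), atz(w,*p,.035))
c1=atz(w,238,70,.035);c2=atz(w,407,87,.035);e=(c2-c1)[:2];L=np.linalg.norm(e);e/=L
n=np.array([e[1],-e[0]]);print(L,np.degrees(np.arctan2(e[1],e[0])),'centre',(c1+c2)[:2]/2+n*.1)
E
```

```text
(array([0.46360901, 0.14514668, 0.03518448]), [0.0028422568881369624, 0.005741296238812905, 0.0037080678022158747]) [0.46343058 0.14800864 0.035     ]
(array([0.47393605, 0.308152  , 0.03486535]), [0.007132076032471034, 0.006013468078611108, 0.0066105603592451975]) [0.47819765 0.30219404 0.035     ]
0.15489093809973528 84.5291972812762 centre [0.57035861 0.21556749]
```

Rim height comes out at 35 mm (text 35), tray centre about (0.570, 0.216), yaw −5.5°. I'll descend to just above the floor.

>>> step_arm --pt "-0.003 -0.0045 0.02 0 0 0.05 1" --pt "-0.003 -0.0045 0.05 0 0 0.096 1" --pt "-0.003 -0.0045 0.08 0 0 0.096 1" --pt "-0.003 -0.0045 0.11 0 0 0.096 1" --pt "-0.003 -0.0045 0.135 0 0 0.096 1" --pt "-0.003 -0.0045 0.155 0 0 0.096 1" --pt "-0.003 -0.0045 0.17 0 0 0.096 1" --pt "-0.003 -0.0045 0.178 0 0 0.096 1" --pt "-0.003 -0.0045 0.18 0 0 0.096 1" --pt "-0.003 -0.0045 0.18 0 0 0.096 1" --pt "-0.003 -0.0045 0.18 0 0 0.096 1"

```text
time_s: 14.6
tcp_pos: [0.57, 0.2179, 0.0224]
ee_rot: [0.0, 0.048, 0.999, 0.0]
contact_force: [-0.1, 0.8, -1.8]
finger_gap: 0.56
```

>>> step_arm --pt "0 0 0.002 0 0 0 1" --pt "0 0 0.003 0 0 0 1" --pt "0 0 0.004 0 0 0 1" --pt "0 0 0.005 0 0 0 1" --pt "0 0 0.005 0 0 0 1" --pt "0 0 0.005 0 0 0 1"

```text
time_s: 15.35
tcp_pos: [0.5697, 0.2177, 0.0168]
ee_rot: [0.0, 0.048, 0.999, 0.0]
contact_force: [0.3, -0.2, -2.1]
finger_gap: 0.564
```

>>> step_arm --pt "0 0 0.001 0 0 0 1" --pt "0 0 0.001 0 0 0 1" --pt "0 0 0.002 0 0 0 1" --pt "0 0 0.002 0 0 0 1" --pt "0 0 0.002 0 0 0 1"

```text
time_s: 15.98
tcp_pos: [0.5698, 0.2177, 0.0148]
ee_rot: [0.0, 0.048, 0.999, 0.0]
contact_force: [0.6, -0.4, -0.7]
finger_gap: 0.56
```

>>> step_arm --pt "0 0 0.0005 0 0 0 1" --pt "0 0 0.0005 0 0 0 1" --pt "0 0 0.001 0 0 0 1" --pt "0 0 0.001 0 0 0 1" --pt "0 0 0.001 0 0 0 1"

```text
time_s: 16.6
tcp_pos: [0.5699, 0.2178, 0.0147]
ee_rot: [0.0, 0.048, 0.999, 0.0]
contact_force: [-6.4, -1.7, 10.8]
finger_gap: 0.561
```

Floor contact: +11 N and z has stopped. I'll ease off slightly, then open the fingers partway.

>>> step_arm --pt "0 0 -0.0006 0 0 0 1" --pt "0 0 -0.0006 0 0 0 1" --pt "0 0 -0.0006 0 0 0 0.38" --pt "0 0 -0.0006 0 0 0 0.3" --pt "0 0 -0.0006 0 0 0 0.25" --pt "0 0 -0.0006 0 0 0 0.2" --pt "0 0 -0.0006 0 0 0 0.2" --pt "0 0 -0.0006 0 0 0 0.2"

```text
time_s: 17.6
tcp_pos: [0.5697, 0.2177, 0.0143]
ee_rot: [0.0, 0.048, 0.999, 0.0]
contact_force: [-1.0, -0.2, -0.0]
finger_gap: 0.798
```

>>> step_arm --pt "0 0 -0.01 0 0 0 0.2" --pt "0 0 -0.03 0 0 0 0.2" --pt "0 0 -0.06 0 0 0 0.2" --pt "0 0 -0.1 0 0 0 0.2" --pt "0 0 -0.15 0 0 0 0.2" --pt "0.04 0 -0.2 0 0 0 0.2" --pt "0.08 0 -0.25 0 0 0 0.2" --pt "0.08 0 -0.25 0 0 0 0.2" --pt "0.08 0 -0.25 0 0 0 0.2" --pt "0.08 0 -0.25 0 0 0 0.2"

```text
time_s: 18.85
tcp_pos: [0.4902, 0.2251, 0.2633]
ee_rot: [-0.001, 0.048, 0.999, -0.0]
contact_force: [-0.3, -0.5, -0.0]
finger_gap: 0.804
```

```bash
python3 - <<'E'
from h import *
a=snap('scene','sc4');b=snap('side','sd4');s=get_state();print(s['tcp_pos'],s['time_s'],s['finger_gap'])
A=a['image'][150:290,120:480];B=b['image'][90:350,240:420]
f=lambda i,k:cv2.resize(i,None,fx=k,fy=k,interpolation=cv2.INTER_CUBIC)
A=f(A,1.5);B=f(B,1.4);c=np.zeros((max(len(A),len(B)),A.shape[1]+B.shape[1],3),np.uint8);c[:len(A),:A.shape[1]]=A;c[:len(B),A.shape[1]:]=B
cv2.imwrite('pics/c4.png',c[:,:,::-1]);print(c.shape)
E
```

```text
[0.49023308 0.22512599 0.26313244] 18.95 0.8032777177860431
(364, 792, 3)
```

View pics/c4.png

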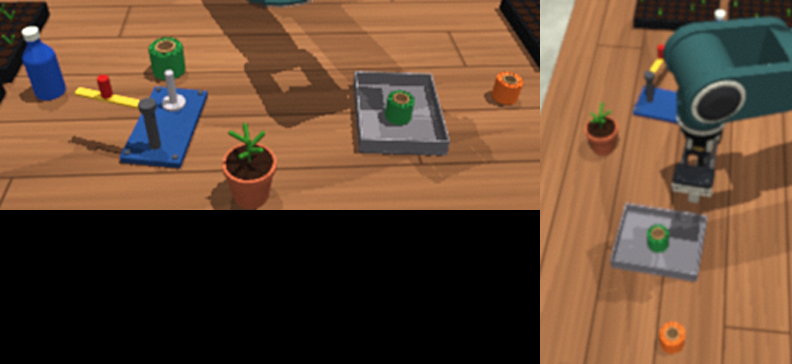

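The roll stands upright on the tray floor in both views. The bar is open, the bystanders are in place and the gripper is clear, so I'm handing it in.

```bash
python3 -c "
from plant import sign_off
print(sign_off())"
```

```text
the job is handed in; nothing more can be done
None
```

The green roll now stands upright on its end near the centre of the grey tray, and I handed the job in at about 19 s of the 54 s allowed.

- **Keeper bar:** I pushed it about 80° to the stand's −y side with the closed fingers on the red knob. It has stayed there.
- **Right roll:** I took the roll on the spindle. The measured jaw opening was 52.4 mm against the stated 52 mm, and the free-standing larger green look-alike was left alone.
- **Placing:** The roll went straight up off the spindle and down into the tray until the wrist read about 11 N of contact. I eased that off before opening the fingers, then withdrew upwards.

**Last checks:** The final scene and side pictures show the roll upright in the tray, the bar open and the robot touching nothing. The orange roll, pot and bottle look unmoved; I checked this by eye and did not re-measure them.

**Disagreements:** Measured heights matched the text to within 1 to 2 mm at the spindle tip, knob and tray rim. The first sideways estimates of the tray centre disagreed by up to about 15 mm between the two fixed cameras. I settled that with a wrist-camera look before placing.

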